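# Load a test coupon under the leaf spring of its holder

### The arm

A 6-joint arm with a two-finger parallel gripper is mounted at the origin on the work surface. World frame = base frame: x ahead of the robot, y to its left, z up, the work surface at z = 0. Lengths are in m, angles in degrees, forces in N, time in s.
With the tool pointing down it reaches from about 0.4 to 0.825 m from the base axis. Payload 7 kg.
Tool frame: the origin (TCP) lies midway between the tips of the shut fingers; the grasp point (between the pads) lies 19 mm behind it; z points along the fingers, y is the line along which they close (so a half turn about z gives the same grasp; the last joint's range is limited). The gripper opens to 88 mm and grips with 3 to 60 N. Pads are 19 mm wide; open, the fingers measure 130 mm over their backs; the gripper's body (78 mm by 193 mm) begins 47 mm behind the grasp point.
Start: joints at [-59.754, 20.546, 0.682, 0, -70.136, -16.507], TCP at [0.16, -0.656, 0.227] pointing down, gripper open.
Joint ranges: [-176.03, 176.03], [-82.01, 121.73], [-58.28, 71.71], [-173.87, 95.51], [-174.79, -0.11], [-173.66, 173.66]. Speed limits (degrees/s): [136.94, 136.94, 172.46, 180, 180, 180].

### API

Orientations are given as a 3x3 rotation matrix whose columns are the frame's x, y, z axes.
In Python, from rig import robot gives the robot as it stands. Calls block until the motion is done:
- robot.goto(position, orientation): joint-space move of the TCP to a pose.
- robot.servo_line(position, ori=None, speed=0.15): straight line of the TCP; ori=None keeps the orientation; speed is the mean speed in m/s.
- robot.movej(angles): joint-space move.
- robot.move_gripper(opening): opening from 0.0 (shut) to 1.0 (fully open); the grip force is fixed at half the most; returns when the fingers have stopped.
- robot.dwell(seconds).
- robot.ik(position, orientation): joint angles nearest the present ones, or None.
- robot.grab_frame(name): name is "scene" or "top" or "wrist"; returns (picture, depth): 400x640x3 uint8, red, green, blue; 400x640 float32, m along the optical axis (not along the pixel's ray), 0 where there is no reading.
- robot.camera_info(name): a dict with "vfov" (degrees; the focal length in pixels is half the picture's height over the tangent of half this angle, whatever the lens; pixels are square), "cx", "cy" (the principal point, pixels), "view" (4x4, takes a point from world to camera coordinates); the wrist camera has in their place "T_tool_cam" (4x4, takes a point from camera to tool coordinates, whose origin is the TCP and whose axes are the flange's). Camera axes: x right, y down, z forward; pixel columns grow to the right and rows downward; lengths in m; the calibration is good to about 2 mm. The wrist camera is an equidistant fisheye: a pixel r from the principal point sees the ray r / f radians off the axis. A picture is of the moment at which its call begins: read the wrist's pose just before it. camera_info takes no time and is no camera call.
A pose or a line that the arm cannot do raises robot.Unreachable and nothing moves.
- robot.job_done(): hands the job in; it is judged then, once.
Readings, each from a call of its own:
- robot.read_t(): time.
- robot.read_qpos(): joint angles.
- robot.read_qvel(): joint speeds.
- robot.read_effort(): joint torques, N m.
- robot.read_position(): TCP position.
- robot.read_tcp_rot(): TCP orientation.
- robot.read_force(): force on the tool from outside, world axes, zero at the start.
- robot.read_ft_torque(): the same for the moment, N m.
- robot.read_grip_width(): opening from 0.0 (shut) to 1.0 (fully open).
- robot.read_finger_force(): force on a finger pad.
Only numpy, scipy, OpenCV 4.12 (cv2) and the standard library are available. Lean on these libraries where they do the work, as an engineer would, in place of code of your own. Each camera call takes 0.05 s, during which the arm holds its last target. There are 200 camera calls.

### The job

Two coupon holders are bolted to the test bench; in one the steel coupon is already home under its leaf spring, in the other it still lies in the open end of the slot. Press that coupon down hard with a shut fingertip and, keeping the pressure on, slide it along its slot under the spring until its end is fully home against the stop, then take the hand away. Do not pick it up, do not push on the spring itself, and leave the loaded coupon and the other things on the bench where they are.

Things in the scene. Friction and masses are not known exactly. Their poses are not given: they have to be found in the camera images.
- holder: Holder to be loaded, left or right of the other: aluminium block 206 (its x) x 64 x 24 mm high, fixed. Origin: centre of its underside, on the bench. Slot in its top 38 wide, 4.5 deep, closed at both ends: rear wall at x -89, stop face at x +77, slippery black floor (friction 0.15) at z 19.5. Clamp screws at the +x end, to 43 high. The coupon slides in +x; home, its origin is at x +27.
- stop (a point): Middle of the stop face at the +x end of that holder's slot, at the height of the slot floor (holder x +77, y 0, z 19.5 mm). The coupon's front edge must come up against it.
- spring: Its drag spring: bronze leaf 24 mm wide, reaching back (-x) over the slot. Origin at its root, holder x +81, z 32. Lowest line (heel) at holder x +37, z 22.5: 3 below the coupon's top. Toe turned up 28 degrees, free tip at x +24, z 31. It bears down with 4 to 6 N and resists the coupon with about 5 N as it goes under: a fingertip must press with about 15 to 20 N or it slips.
- coupon: Coupon to load: blasted steel plate (finger friction about 0.8) 100 (its x, along the slot) x 36 x 6 mm, 170 g. Origin: centre of its underside. Top face 25.5 above the bench, 1.5 proud of the block. Starts at holder x -37 to -24, rear edge 2 to 15 from the rear wall, no room for a finger. Home, its rear 47 stays uncovered behind the spring's tip.
- loaded_holder: Identical second holder, fixed, already loaded; to be left alone. Origin and axes as 'holder'.
- loaded_coupon: Identical coupon, home under the spring of 'loaded_holder'; to be left alone.
- spare_coupon: Identical loose coupon lying flat on the bench; origin at the centre of its underside; to be left alone.
- analyser: Hand-held metal analyser lying on its side, grey and black, about 220 (x) x 250 (y) x 75 high, pistol grip to its -x, nose to -y; origin under the middle of its head, on the bench; to be left alone.
- tub: Round clear tub with a white lid, 116 across and 46 high; origin at the centre of its underside; to be left alone.
Not all that is in view belongs to the job. Leave any yellow look-alike of the coupon alone.

How it is judged (in metres and radians):
On the way:
1. the coupon's end goes under the spring while a fingertip presses firmly on it (over 6 N) (x of coupon in the frame of holder between -0.01 and 0.02 m and contact force between the fingers and coupon above 6 N and contact force between spring and coupon above 1 N), for 0.05 s.
At the end, for the whole second after the job is handed in: The coupon lies flat in the slot with its end within 2.5 mm of the stop, at rest, and the spring bears on it (x of coupon in the frame of holder above 0.0245 m and z of coupon in the frame of holder below 0.021 m and angle between coupon's own z axis and vertical below 0.04 rad and contact force between spring and coupon above 1 N and linear speed of coupon below 0.01 m/s); the robot touches nothing.
It fails at once if the coupon is lifted out of its slot (more than 6 mm) (z of coupon in the frame of holder above 0.0255 m).
It fails at once if the fingers push on the spring (over 3 N) (contact force between the fingers and spring above 3 N).
It fails at once if the loaded coupon is shifted by more than 4 mm (distance of loaded_coupon from where it was at the start of the episode above 0.004 m).
It fails at once if the spare coupon, the analyser or the tub is shifted by more than 10 mm (distance of any of spare_coupon, analyser, tub from where it was at the start of the episode above 0.01 m).
It also fails if it takes over 45 s, if anything falls off the work surface, if the arm or the gripper's body presses on something with over 40 N, if the wrist force passes 120 N, or if a joint passes its speed limit or range.

## Working session

There is one attempt and no reset: what is moved stays moved. The work goes in short steps, each a Python script; the robot and the scene stay as the last script left them, time stands still between calls to the robot, and variables do not carry over. Pictures are saved under pics/ and viewed, at most 10 in all, crops included, and the job is handed in when it is done.

```bash
ls; mkdir -p pics; python3 - <<'E'
from rig import robot
import cv2,numpy as np
for n in ("scene","top"):
    im,d=robot.grab_frame(n); cv2.imwrite(f"pics/{n}0.png",im[:,:,::-1]); np.savez(f"{n}0.npz",im=im,d=d)
    i=robot.camera_info(n); print(n,i["vfov"],i["cx"],i["cy"],np.round(i["view"],3).tolist())
print(robot.read_t(), robot.camera_info("wrist"), robot.read_tcp_rot())
E
```

```text
pics
scene 47.559647191083435 325.99686871802044 207.79424306726798 [[0.042, 0.999, 0.018, 0.006], [0.719, -0.017, -0.695, -0.317], [-0.694, 0.043, -0.719, 1.774], [0.0, 0.0, 0.0, 1.0]]
top 44.95974960113456 321.5624262200115 205.0681540522117 [[-0.015, -1.0, -0.018, -0.019], [-0.999, 0.016, -0.051, 0.497], [0.051, 0.017, -0.999, 1.329], [0.0, 0.0, 0.0, 1.0]]
0.1 {'vfov': 65.70646984690485, 'cx': 319.72420909634104, 'cy': 197.66023403805815, 'T_tool_cam': array([[ 2.10861142e-04, -9.54521194e-01, -2.98142996e-01,
         8.16863789e-02],
       [ 9.99999854e-01,  3.49395786e-04, -4.11361570e-04,
         1.03602737e-03],
       [ 4.96823243e-04, -2.98142865e-01,  9.54521129e-01,
        -1.57805822e-01],
       [ 0.00000000e+00,  0.00000000e+00,  0.00000000e+00,
         1.00000000e+00]])} [[-9.71409549e-01 -2.37409417e-01 -5.05736381e-04]
 [-2.37409906e-01  9.71408525e-01  1.41940687e-03]
 [ 1.54296075e-04  1.49889221e-03 -9.99998865e-01]]
```

View pics/scene0.png

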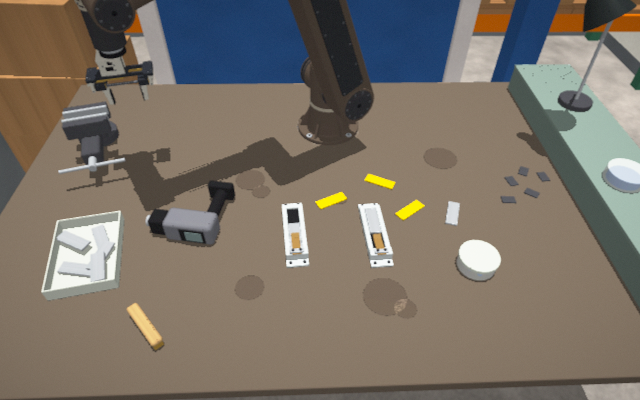

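View pics/top0.png

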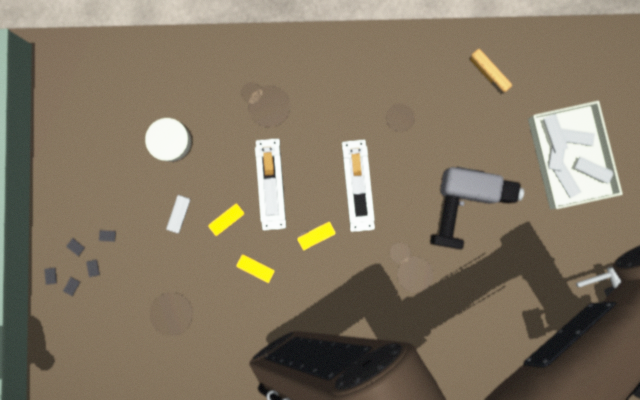

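The scene view shows two holders, at (293,232) and (375,233). In the top view they are at (358,185) and (270,185). 

Candidates for the coupon to load (top pixels):
- Steel plate at the rear of the slot in the holder at (270,185), with the dark slot showing ahead of it near the spring.
- Plate in the holder at (358,185), with the dark slot behind it, so already home.
- Loose spare at (178,214).
- Yellow look-alikes at (226,219), (317,236) and (255,268).
- Offcuts in the tray at (575,155).

I choose the plate in the holder at (270,185).

```bash
cat > h.py <<'E'
import numpy as np,cv2
from rig import robot
def rays(name,uv,T=None):
    """world origin and directions; T = tool pose 4x4 for the wrist"""
    i=robot.camera_info(name); f=200/np.tan(np.radians(i["vfov"]/2))
    p=(np.atleast_2d(uv).astype(float)-[i["cx"],i["cy"]])/f
    if name=="wrist":
        r=np.linalg.norm(p,axis=1,keepdims=True)+1e-12
        d=np.hstack([p/r*np.sin(r),np.cos(r)]); C=T@i["T_tool_cam"]
    else:
        d=np.hstack([p,np.ones((len(p),1))]); C=np.linalg.inv(i["view"])
    return C[:3,3],d@C[:3,:3].T
def plane(name,uv,z,T=None):
    o,d=rays(name,uv,T); return o+d*((z-o[2])/d[:,2:])
def tri(a,b):
    """midpoint of the nearest points of two rays (o,d)"""
    A=np.stack([a[1][0],-b[1][0]],1); s=np.linalg.lstsq(A,b[0]-a[0],rcond=None)[0]
    p,q=a[0]+s[0]*a[1][0],b[0]+s[1]*b[1][0]; return (p+q)/2,np.linalg.norm(p-q)
def toolT():
    T=np.eye(4);T[:3,:3]=robot.read_tcp_rot();T[:3,3]=robot.read_position();return T
E
python3 - <<'E'
from h import *
out=[]
for n,(x0,x1,y0,y1) in {"top":(240,390,130,240),"scene":(270,410,195,275)}.items():
    im=np.load(n+"0.npz")["im"]
    c=cv2.resize(im[y0:y1,x0:x1],None,fx=5,fy=5,interpolation=cv2.INTER_CUBIC)
    cv2.imwrite(f"pics/{n}_crop.png",c[:,:,::-1])
    hsv=cv2.cvtColor(im,cv2.COLOR_RGB2HSV); m=((hsv[...,2]>150)&(hsv[...,1]<60)).astype(np.uint8)
    k=np.zeros_like(m);k[y0:y1,x0:x1]=m[y0:y1,x0:x1]
    for q in cv2.findContours(k,cv2.RETR_EXTERNAL,cv2.CHAIN_APPROX_NONE)[0]:
        if cv2.contourArea(q)<300: continue
        w=plane(n,q[:,0,:],0.024)[:,:2].astype(np.float32)
        print(n,np.round(q[:,0].mean(0)),cv2.minAreaRect(w))
E
```

```text
top [358. 185.] ((0.5498989224433899, -0.1286223828792572), (0.2551850378513336, 0.07338476181030273), 4.532263278961182)
top [270. 184.] ((0.5572969317436218, 0.11567136645317078), (0.25561508536338806, 0.07347367703914642), 4.164742946624756)
scene [376. 235.] ((0.5698739290237427, 0.11848689615726471), (0.2516882121562958, 0.07345365732908249), 3.7657406330108643)
scene [295. 235.] ((0.5628114938735962, -0.12485769391059875), (0.2521623373031616, 0.06933307647705078), 5.038797855377197)
```

View pics/top_crop.png

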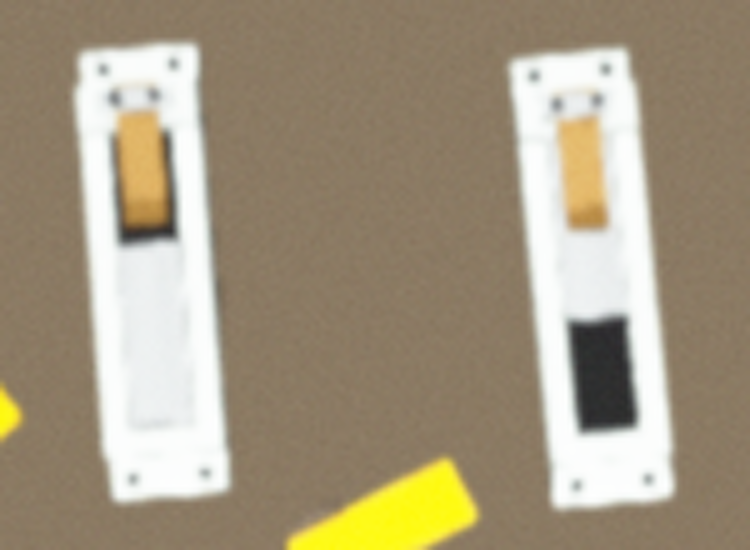

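The top crop confirms it: in the holder at top (270,185) the coupon lies in the rear, at crop rows 245-425, with the dark slot ahead at row 240. The other holder is loaded. I'll go above it with the fingers shut and take two wrist views.

```bash
python3 - <<'E'
from h import *
a=np.radians(4.2); X=np.array([np.cos(a),np.sin(a),0]); Y=np.array([-X[1],X[0],0])
R=np.stack([-X,Y,[0,0,-1]],1)
robot.move_gripper(0.0)
c=np.array([0.562,0.117,0])
for k,(dx,z) in enumerate([(-0.03,0.2),(-0.09,0.15)]):
    robot.goto(c+dx*X+[0,0,z],R); robot.dwell(.3)
    T=toolT(); im,d=robot.grab_frame("wrist"); np.savez(f"w{k}.npz",im=im,d=d,T=T); cv2.imwrite(f"pics/w{k}.png",im[:,:,::-1])
    print(T[:3,3],d[200,320],robot.read_force())
print(robot.read_t(),robot.read_qpos())
E
```

```text
[0.53213934 0.11454963 0.19998622] 0.34756765 [ 0.12923532 -0.10012797 -0.27964555]
[0.47298235 0.11070668 0.15037073] 0.29621089 [ 0.01402909 -0.76517337 -0.27678294]
5.6333 [ 3.64324124e+01  6.46958502e+00 -2.88931826e+01  3.31189526e-03
 -5.46075334e+01 -1.22251505e+02]
```

View pics/w0.png

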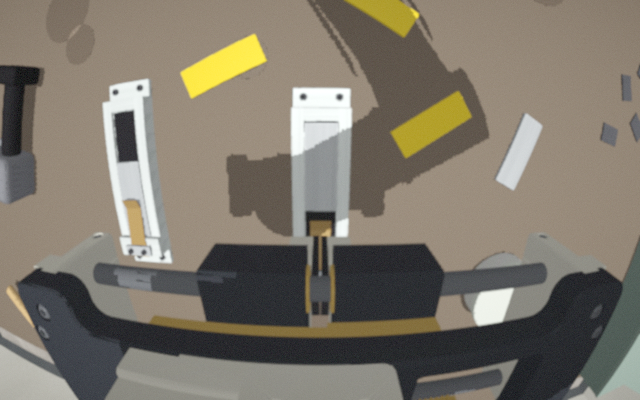

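View pics/w1.png

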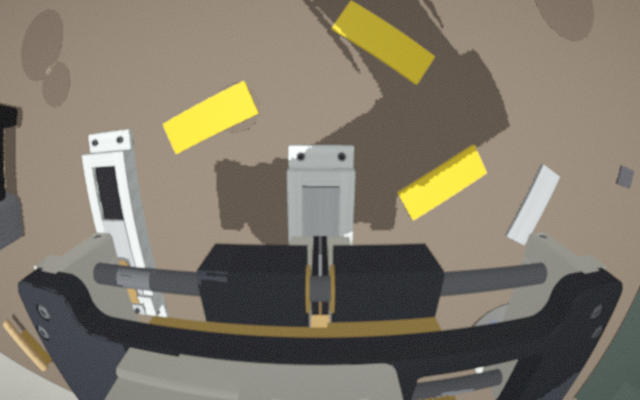

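Wrist views: in w0 the target slot runs down column 321, with the coupon's rear near row 122 and its front edge near row 212, where the dark slot begins. In w1 its rear is near row 186. Next I triangulate these, with one close crop for the edges.

```bash
python3 - <<'E'
from h import *
W=[np.load(f"w{k}.npz") for k in (0,1)]
c=[cv2.resize(W[0]["im"][80:245,270:370],None,fx=3.6,fy=3.6,interpolation=cv2.INTER_CUBIC),
   cv2.resize(W[1]["im"][135:300,270:370],None,fx=3.6,fy=3.6,interpolation=cv2.INTER_CUBIC)]
cv2.imwrite("pics/wc.png",np.hstack(c)[:,:,::-1])
for k,r0,r1 in ((0,85,232),(1,142,235)):
    g=W[k]["im"][:,:,1].astype(int); print(k,[(r,g[r,314:328].mean().astype(int)) for r in range(r0,r1,1)])
    print([(c,g[150 if k==0 else 215,c]) for c in range(284,358)])
pts=[tri(rays("wrist",[u,122],W[0]["T"]),rays("wrist",[v,186],W[1]["T"])) for u,v in ((305,303),(338,339))]
print(pts)
E
```

```text
0 [(85, np.int64(141)), (86, np.int64(148)), (87, np.int64(183)), (88, np.int64(227)), (89, np.int64(252)), (90, np.int64(255)), (91, np.int64(255)), (92, np.int64(255)), (93, np.int64(255)), (94, np.int64(255)), (95, np.int64(255)), (96, np.int64(254)), (97, np.int64(253)), (98, np.int64(253)), (99, np.int64(254)), (100, np.int64(254)), (101, np.int64(254)), (102, np.int64(254)), (103, np.int64(255)), (104, np.int64(254)), (105, np.int64(252)), (106, np.int64(245)), (107, np.int64(237)), (108, np.int64(242)), (109, np.int64(250)), (110, np.int64(253)), (111, np.int64(253)), (112, np.int64(253)), (113, np.int64(254)), (114, np.int64(254)), (115, np.int64(253)), (116, np.int64(252)), (117, np.int64(252)), (118, np.int64(252)), (119, np.int64(247)), (120, np.int64(225)), (121, np.int64(180)), (122, np.int64(173)), (123, np.int64(214)), (124, np.int64(227)), (125, np.int64(227)), (126, np.int64(226)), (127, np.int64(226)), (128, np.int64(226)), (129, np.int64(226)), (130, np.int64(226)), (131, np.int64(225)), (132, np.int64(226)), (133, np.int64(226)), (134, np.int64(225)), (135, np.int
[... 6872 characters left out ...]
64(149)), (334, np.int64(147)), (335, np.int64(143)), (336, np.int64(147)), (337, np.int64(148)), (338, np.int64(157)), (339, np.int64(164)), (340, np.int64(172)), (341, np.int64(177)), (342, np.int64(178)), (343, np.int64(176)), (344, np.int64(175)), (345, np.int64(177)), (346, np.int64(176)), (347, np.int64(172)), (348, np.int64(172)), (349, np.int64(174)), (350, np.int64(175)), (351, np.int64(176)), (352, np.int64(161)), (353, np.int64(136)), (354, np.int64(106)), (355, np.int64(90)), (356, np.int64(89)), (357, np.int64(88))]
[(array([0.4714738 , 0.0949042 , 0.01692318]), np.float64(0.00034939007939116946)), (array([0.46883796, 0.1303851 , 0.01701638]), np.float64(0.0005933372180172153))]
```

View pics/wc.png

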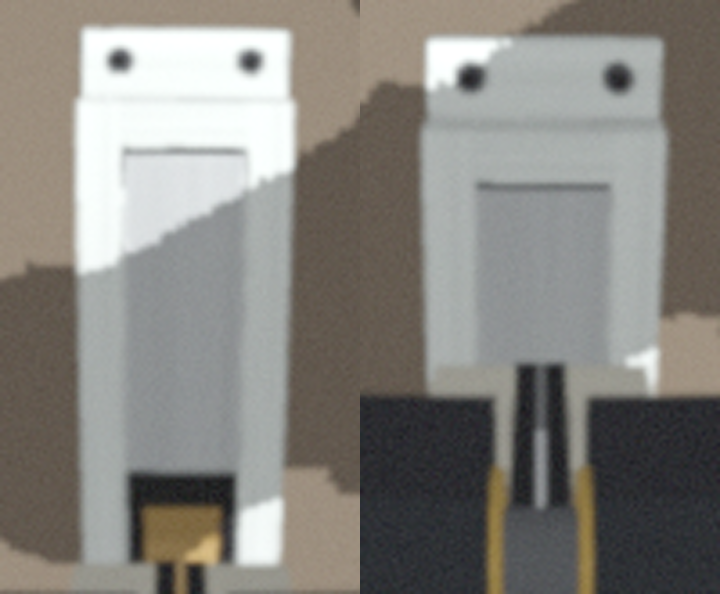

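The crop shows the coupon as a grey plate, its rear edge 2-3 mm from the rear wall (w0 row 122) and its front at row 211. The spring tip starts at row 220 and the fingertips sit at column 321, in line with the slot. Now I compute the holder frame, then press.

```bash
python3 - <<'E'
from h import *
W=[np.load(f"w{k}.npz") for k in (0,1)]
P=lambda k,u,v,z: plane("wrist",[u,v],z,W[k]["T"])[0,:2].round(4)
print("block rear x-103", P(0,321,107,.024),P(1,321,169,.024))
print("coupon rear",P(0,321,122.5,.0255),P(1,320.5,187.5,.0255),"front",P(0,321,211,.0255),"springtip",P(0,321,220.5,.031))
for k,r,l,rr in((0,118,291.2,351),(0,200,293.2,349),(1,175,287.7,353.2)): print("sides",P(k,l,r,.024),P(k,rr,r,.024))
for v in (125,160,200): print("slot sides",P(0,304,v,.0255),P(0,338,v,.0255))
d=W[0]["d"];print("depth",d[135,321],d[165,321]); 
i=robot.camera_info("wrist")
for v in(135,165,195):
    o,r=rays("wrist",[321,v],W[0]["T"]); C=W[0]["T"]@i["T_tool_cam"]; print((o+r[0]*d[v,321]/(r[0]@C[:3,2])).round(4))
# bench-independent slot direction from top cam
E
```

```text
block rear x-103 [0.4537 0.1109] [0.4518 0.1112]
coupon rear [0.4703 0.1121] [0.4694 0.112 ] front [0.5698 0.1195] springtip [0.5792 0.1202]
sides [0.4676 0.08  ] [0.4629 0.1438]
sides [0.5594 0.0871] [0.5548 0.1503]
sides [0.4598 0.0802] [0.4552 0.142 ]
slot sides [0.4742 0.0943] [0.4716 0.1304]
slot sides [0.5124 0.0967] [0.5097 0.1336]
slot sides [0.558  0.0994] [0.5552 0.1377]
depth 0.326886 0.33831003
[0.4837 0.1131 0.0258]
[0.5169 0.1156 0.0242]
[0.5506 0.1181 0.0262]
```

```bash
cat >> h.py <<'E'
a=np.radians(4.24); X=np.array([np.cos(a),np.sin(a),0]); O=np.array([0.5557,0.1186,0])
R=np.stack([-X,[-X[1],X[0],0],[0,0,-1]],1)
E
python3 - <<'E'
from h import *
s=-0.062
robot.goto(O+s*X+[0,0,.06],R)
robot.servo_line(O+s*X+[0,0,.031],speed=.05); robot.dwell(.2)
f0=robot.read_force(); print("f0",f0)
z=.031
while z>.012:
    z-=.0005; robot.servo_line(O+s*X+[0,0,z],speed=.01); robot.dwell(.05)
    f=robot.read_force()-f0; 
    if abs(f[2])>1: print(round(z,4),f.round(1),robot.read_position().round(4))
    if f[2]>15: break
print(z,robot.read_t()); np.savez("st.npz",z=z,f0=f0,s=s)
E
```

```text
f0 [-0.24570149 -0.18386727 -0.59597447]
0.028 [ 0.1 -0.3  1.5] [0.4938 0.114  0.028 ]
0.0255 [-2.   0.4  6.2] [0.494  0.114  0.0258]
0.025 [-3.8  0.4 12.1] [0.494  0.1141 0.0258]
0.0245 [-5.3  0.1 18.7] [0.494  0.114  0.0257]
0.024499999999999994 10.925
```

```bash
python3 - <<'E'
from h import *
st=np.load("st.npz"); z=float(st["z"]); f0=st["f0"]; s=float(st["s"]); s0=s
while s<0.003:
    s+=.003; robot.servo_line(O+s*X+[0,0,z],speed=.03)
    f=robot.read_force()-f0; p=robot.read_position(); px=(p-O)@X
    print(round(s*1e3),round(px*1e3,1),round(z*1e3,2),f.round(1),round(f@X,1))
    if f@X<-14: break
    z+=np.clip((f[2]-20)/12e3,-.0005,.0005)
print(robot.read_t()); np.savez("st.npz",z=z,f0=f0,s=s)
im,d=robot.grab_frame("wrist"); np.savez("w2.npz",im=im,T=toolT())
E
```

```text
-59 -59.0 24.5 [-6.9 -1.1 18.5] -7.0
-56 -56.1 24.38 [-6.2 -1.2 20.3] -6.3
-53 -53.1 24.41 [-7.3 -1.  19.4] -7.3
-50 -50.1 24.35 [-6.1 -1.1 19.3] -6.1
-47 -47.2 24.29 [-7.5 -1.  20.3] -7.6
-44 -44.1 24.31 [-7.  -0.2 19.9] -7.0
-41 -42.4 24.3 [-11.1  -0.6  24.9] -11.1
-38 -40.8 24.71 [-14.8  -0.4  25.7] -14.8
12.925
```

```bash
python3 - <<'E'
from h import *
st=np.load("st.npz"); z=float(st["z"]); f0=st["f0"]; s=float(st["s"])
robot.dwell(.3); f=robot.read_force()-f0; print("now",f.round(1),((robot.read_position()-O)@X*1e3).round(1))
n=0
while s<0.006 and n<24:
    n+=1; s+=.002; z+=np.clip((f[2]-25)/12e3,-.0005,.0005)
    robot.servo_line(O+s*X+[0,0,z],speed=.02)
    f=robot.read_force()-f0; px=(robot.read_position()-O)@X
    print(round(s*1e3),round(px*1e3,1),round(z*1e3,2),f.round(1),round(f@X,1))
    if f@X<-21: break
print(robot.read_t()); np.savez("st.npz",z=z,f0=f0,s=s)
im,d=robot.grab_frame("wrist"); np.savez("w2.npz",im=im,T=toolT())
E
```

```text
now [-15.3   0.3  26. ] -40.8
-36 -39.9 24.79 [-19.1   1.4  29.7] -19.0
-34 -38.9 25.18 [-22.3   2.8  29.6] -22.0
13.775
```

```bash
python3 - <<'E'
from h import *
im=np.load("w2.npz")["im"]; T=np.load("w2.npz")["T"]
cv2.imwrite("pics/w2c.png",cv2.resize(im[60:260,220:420],None,fx=3,fy=3,interpolation=cv2.INTER_CUBIC)[:,:,::-1])
t,d=robot.grab_frame("top"); cv2.imwrite("pics/top2.png",cv2.resize(t[130:240,240:390],None,fx=5,fy=5,interpolation=cv2.INTER_CUBIC)[:,:,::-1])
print(T[:3,3],T[:3,:3].round(4)[:,2])
E
```

```text
[0.51703692 0.1144645  0.02568618] [-0.0075 -0.0029 -1.    ]
```

View pics/w2c.png

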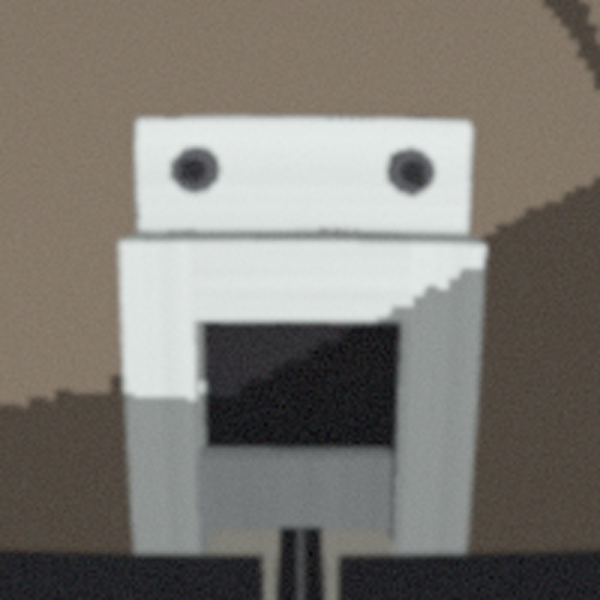

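The crop shows the slot's rear wall at crop row 322 and the coupon's rear edge at row 445, so it has slid some 22 mm and lies flat and straight.

```bash
python3 - <<'E'
from h import *
w=np.load("w2.npz"); im,T=w["im"],w["T"]; g=im[:,:,1].astype(int)
r=[g[k,300:340].mean() for k in range(155,240)]; print(np.round(r).astype(int).tolist())
P=lambda v,z:(plane("wrist",[319.5,v],z,T)[0]-O)@X*1e3
print("block rear",P(60+237/3,.024),"wall",P(60+322/3,.024),"coupon rear",P(60+445/3,.0255), "tcp",(T[:3,3]-O)@X*1e3)
f=robot.read_force(); print(f, robot.read_ft_torque(), robot.read_grip_width(), robot.read_t())
E
```

```text
[227, 226, 224, 222, 223, 225, 225, 225, 225, 226, 221, 199, 147, 79, 48, 44, 45, 44, 43, 42, 40, 40, 38, 38, 38, 36, 35, 35, 31, 32, 30, 31, 28, 26, 27, 27, 26, 27, 26, 27, 26, 27, 26, 27, 26, 27, 26, 26, 25, 25, 26, 25, 29, 54, 83, 101, 109, 114, 119, 122, 121, 122, 122, 121, 122, 122, 122, 121, 122, 122, 121, 122, 122, 122, 121, 122, 122, 122, 122, 120, 114, 104, 98, 97, 97]
block rear -102.50142688221842 wall -87.500909500943 coupon rear -65.23533055535941 tcp -38.863015851726786
[-23.10525625   3.21120649  27.78258272] [ 1.01547833  8.33856234 -0.03849052] 0.0031842292504766284 13.875
```

View pics/top2.png

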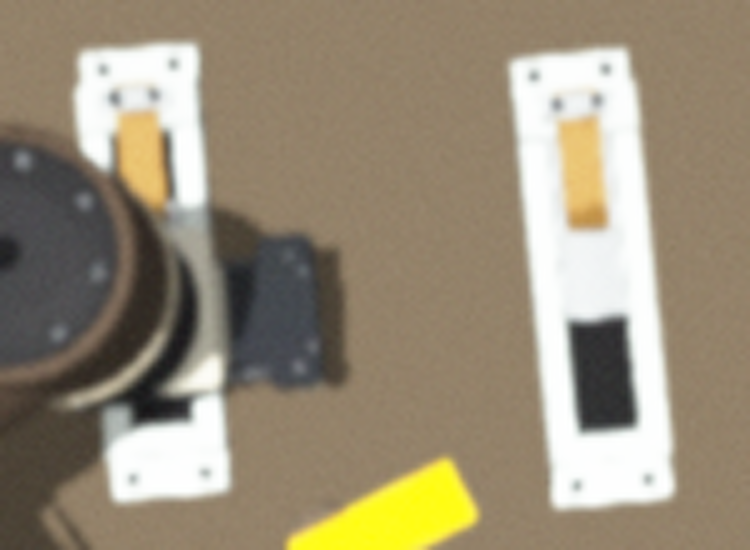

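The coupon sits flat at holder x ≈ -15, its nose just on the spring's toe. The finger has hardly slipped (force ratio 0.75), so I press harder and carry on. The finger is still 60 mm short of the spring.

```bash
cat > push.py <<'E'
from h import *
import sys
FZ=float(sys.argv[1]); smax=float(sys.argv[2]); n=int(sys.argv[3]); fmax=float(sys.argv[4])
st=np.load("st.npz"); z=float(st["z"]); f0=st["f0"]; s=float(st["s"]); f=robot.read_force()-f0
for k in range(n):
    s+=.0015; z+=np.clip((f[2]-FZ)/12e3,-.0005,.0005)
    robot.servo_line(O+s*X+[0,0,z],speed=.02)
    f=robot.read_force()-f0; px=(robot.read_position()-O)@X
    print(round(s*1e3,1),round(px*1e3,1),round(z*1e3,2),f.round(1),round(f@X,1),round(-f@X/f[2],2))
    if px>smax or f@X<-fmax: break
np.savez("st.npz",z=z,f0=f0,s=s)
im,d=robot.grab_frame("wrist"); T=toolT(); np.savez("w2.npz",im=im,T=T)
g=im[:,300:340,1].astype(float).mean(1); r=np.arange(400); dk=[k for k in range(120,245) if g[k]<60]
P=lambda v,z:((plane("wrist",[319.5,v],z,T)[0]-O)@X*1e3).round(1)
print("wall",P(dk[0]-.5,.024),"coupon rear",P(dk[-1]+1.,.0255),dk[0],dk[-1],"t",robot.read_t())
E
python3 push.py 34 0.003 8 32
```

```text
-32.5 -38.6 24.71 [-29.2   5.2  40. ] -28.8 0.72
-31.0 -38.2 25.21 [-31.7   6.   37.7] -31.2 0.83
-29.5 -37.9 25.52 [-35.8   8.   37.9] -35.1 0.93
wall -86.9 coupon rear -65.0 167 206 t 14.675
```

```bash
python3 - <<'E'
from h import *
st=np.load("st.npz"); f0=st["f0"]
im,d=robot.grab_frame("scene"); cv2.imwrite("pics/s2.png",cv2.resize(im[205:275,335:425],None,fx=8,fy=8,interpolation=cv2.INTER_CUBIC)[:,:,::-1])
def rep(m):
    p=robot.read_position(); print(m,"p",((p-O)@X*1e3).round(1),p.round(4),"F",(robot.read_force()-f0).round(1),"M",robot.read_ft_torque().round(2),robot.read_t())
    print("  rot",robot.read_tcp_rot().round(4).tolist())
rep("stuck")
p=robot.read_position(); s=(p-O)@X-.001
robot.servo_line(O+s*X+[0,0,.0247],ori=R,speed=.02); robot.dwell(.1); rep("relaxed")
np.savez("st.npz",z=.0247,f0=f0,s=s)
E
```

```text
stuck p -37.9 [0.518  0.1142 0.0256] F [-35.5   7.6  39.1] M [ 2.74 13.48 -0.03] 14.725
  rot [[-0.9973, -0.0722, -0.0131], [-0.0721, 0.9974, -0.0043], [0.0133, -0.0033, -0.9999]]
relaxed p -38.7 [0.5172 0.1152 0.0257] F [-2.9 -3.3 13.3] M [-1.41  0.98 -0.05] 15.45
  rot [[-0.9972, -0.0744, 0.0005], [-0.0744, 0.9972, -0.0006], [-0.0005, -0.0007, -1.0]]
```

View pics/s2.png

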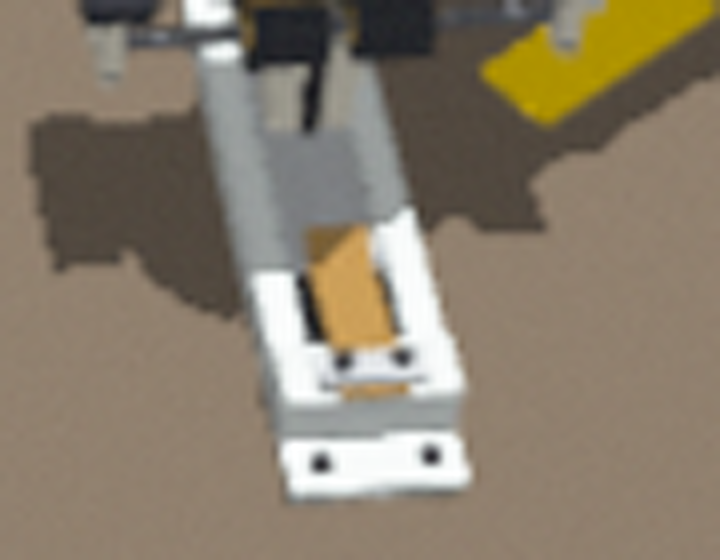

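The crop shows the shut fingertips, crop (305,100), flat on the coupon and clear of the walls. The coupon's front is at the spring toe, crop (338,235). Arm compliance had dragged the tool toward -y, loading the coupon against the wall. I'll retry at lower pressure with lateral force nulled and fore-aft lag compensated.

```bash
cat > push2.py <<'E'
from h import *
import sys
FZ,n,fmax,ds=map(float,sys.argv[1:5])
Yv=R[:,1]; st=np.load("st.npz"); z=float(st["z"]); f0=st["f0"]; s=float(st["s"]); y=float(st["y"]) if "y" in st else 0.
f=robot.read_force()-f0
for k in range(int(n)):
    s+=ds; z+=np.clip((f[2]-FZ)/15e3,-.0005,.0005); y+=np.clip((f@Yv)/15e3,-.0005,.0005)
    robot.servo_line(O+s*X+y*Yv+[0,0,z],ori=R,speed=.03)
    f=robot.read_force()-f0; p=robot.read_position()-O; px=p@X
    print(round(s*1e3,1),"p",round(px*1e3,1),round(p@Yv*1e3,1),round(p[2]*1e3,2),"cmd yz",round(y*1e3,2),round(z*1e3,2),"F",(f@X).round(1),(f@Yv).round(1),f[2].round(1),round(-f@X/f[2],2))
    if px>.008 or f@X<-fmax: break
np.savez("st.npz",z=z,f0=f0,s=s,y=y)
im,d=robot.grab_frame("wrist"); T=toolT(); np.savez("w2.npz",im=im,T=T)
g=im[:,300:340,1].astype(float).mean(1); dk=[k for k in range(120,245) if g[k]<60]
P=lambda v,z:((plane("wrist",[319.5,v],z,T)[0]-O)@X*1e3).round(1)
print("wall",P(dk[0]-.5,.024),"coupon rear",P(dk[-1]+1.,.0255),dk[0],dk[-1],"t",robot.read_t())
E
python3 push2.py 18 10 16 0.001
python3 - <<'E'
from h import *
P=lambda u,v,z:((plane("scene",[335+u/8,205+v/8],z)[0]-O)@np.stack([X,R[:,1]],1)*1e3).round(1)
print("front corner",P(297,268,.0255),"tip",P(338,230,.031),"slot corner near stop", P(320,340,.024),"block front top",P(370,400,.024))
E
```

```text
-37.9 p -38.6 -0.6 25.71 cmd yz -0.2 24.39 F -8.1 0.0 21.9 0.37
-36.9 p -38.5 -0.6 25.73 cmd yz -0.2 24.65 F -11.0 1.7 23.0 0.48
-35.9 p -38.4 -0.7 25.71 cmd yz -0.09 24.99 F -13.8 3.5 21.6 0.64
-34.9 p -38.4 -0.8 25.72 cmd yz 0.14 25.23 F -16.3 3.1 23.8 0.69
wall -86.9 coupon rear -65.0 168 207 t 16.5
front corner [ 38.3 -16.3] tip [26.1  1. ] slot corner near stop [ 71.7 -13.9] block front top [100.9  -1.3]
```

Still stalled with the nose on the toe. I'll draw the coupon back a few mm under pressure, which also separates floor drag from sensor bias, and re-enter smoothly.

```bash
python3 push2.py 18 5 99 -0.003 ; python3 push2.py 18 12 15 0.0015
```

```text
-37.9 p -38.6 0.3 25.8 cmd yz 0.41 25.61 F -5.7 2.7 9.1 0.63
-40.9 p -39.7 1.0 25.8 cmd yz 0.6 25.11 F -0.7 -0.1 7.9 0.09
-43.9 p -41.3 1.3 25.82 cmd yz 0.59 24.61 F 2.6 -1.8 7.8 -0.33
-46.9 p -43.4 1.4 25.78 cmd yz 0.47 24.11 F 3.7 -2.5 9.4 -0.39
-49.9 p -45.6 1.5 25.74 cmd yz 0.3 23.61 F 4.9 -2.6 11.0 -0.44
wall -87.2 coupon rear -72.2 181 207 t 17.8
-48.4 p -45.4 1.4 25.71 cmd yz 0.1 23.22 F -2.7 1.2 23.2 0.12
-46.9 p -45.0 1.2 25.67 cmd yz 0.19 23.57 F -6.7 2.1 23.6 0.28
-45.4 p -44.2 1.1 25.7 cmd yz 0.33 23.94 F -7.0 3.1 21.7 0.32
-43.9 p -43.2 0.9 25.7 cmd yz 0.53 24.19 F -7.2 1.9 20.7 0.35
-42.4 p -42.3 0.8 25.72 cmd yz 0.66 24.37 F -8.4 1.5 21.2 0.4
-40.9 p -42.0 0.6 25.69 cmd yz 0.76 24.58 F -11.7 4.0 23.7 0.49
-39.4 p -41.5 0.5 25.71 cmd yz 1.03 24.96 F -14.1 2.3 23.0 0.61
-37.9 p -40.7 0.4 25.7 cmd yz 1.18 25.29 F -16.0 3.0 23.2 0.69
wall -87.1 coupon rear -67.2 172 207 t 19.85
```

The two directions show floor drag of about 0.35-0.4 of the pressure, well above the stated 0.15. The toe climb also needs over 20 N, so my pressure was too low. I'll scale pressure with the drag, keeping Fz ≥ |Fx|/0.65.

```bash
cat > push3.py <<'E'
from h import *
import sys
n,fxmax,fzmax=map(float,sys.argv[1:4])
Yv=R[:,1]; st=np.load("st.npz"); z,s,y=(float(st[k]) for k in "zsy"); f0=st["f0"]
f=robot.read_force()-f0
for k in range(int(n)):
    FZ=np.clip((abs(f@X)+5)/.65,20,fzmax)
    s+=.0015; z+=np.clip((f[2]-FZ)/13e3,-.0008,.0008); y+=np.clip((f@Yv)/15e3,-.0005,.0005)
    robot.servo_line(O+s*X+y*Yv+[0,0,z],ori=R,speed=.03)
    f=robot.read_force()-f0; p=robot.read_position()-O; px=p@X
    print(round(s*1e3,1),"p",round(px*1e3,1),round(p@Yv*1e3,1),round(p[2]*1e3,2),"z",round(z*1e3,2),"F",(f@X).round(1),(f@Yv).round(1),f[2].round(1),round(-f@X/f[2],2))
    if px>.008 or f@X<-fxmax or (px>-.001 and f@X<-25) or np.linalg.norm(f)>85: break
np.savez("st.npz",z=z,f0=f0,s=s,y=y)
im,d=robot.grab_frame("wrist"); T=toolT(); np.savez("w2.npz",im=im,T=T)
g=im[:,300:340,1].astype(float).mean(1); dk=[k for k in range(120,245) if g[k]<60]
P=lambda v,z:((plane("wrist",[319.5,v],z,T)[0]-O)@X*1e3).round(1)
print("wall",P(dk[0]-.5,.024),"coupon rear",P(dk[-1]+1.,.0255),dk[0],dk[-1],"t",robot.read_t())
E
python3 push3.py 16 50 62
```

```text
-36.4 p -40.1 0.2 25.61 z 24.56 F -21.1 2.4 34.2 0.62
-34.9 p -39.3 0.1 25.58 z 24.1 F -26.2 3.7 40.5 0.65
-33.4 p -38.6 0.0 25.51 z 23.52 F -30.4 3.2 50.9 0.6
-31.9 p -38.2 -0.0 25.48 z 23.25 F -34.7 5.1 58.3 0.6
-30.4 p -38.0 -0.1 25.43 z 23.04 F -41.9 4.8 64.3 0.65
-28.9 p -37.9 -0.1 25.43 z 23.21 F -46.5 7.2 69.3 0.67
-27.4 p -37.8 -0.1 25.45 z 23.77 F -48.7 7.0 67.2 0.72
-25.9 p -37.7 -0.1 25.45 z 24.17 F -51.0 7.2 68.0 0.75
wall -86.7 coupon rear -64.8 167 206 t 21.9
```

Hard stop at the same place: rear about -65, nose about +34. More force won't help, so I relax, lift off and look closely at the nose and spring (last picture).

```bash
python3 - <<'E'
from h import *
from scipy.spatial.transform import Rotation as Ro
p=robot.read_position(); q=p.copy(); q[2]=.025; robot.servo_line(q,ori=R,speed=.04)
q[2]=.09; robot.servo_line(q,speed=.15)
V=[]
Yv=R[:,1]
for k,(th,s,z) in enumerate(((0,.078,.075),(28,.105,.09))):
    Rt=Ro.from_rotvec(-np.radians(th)*Yv).as_matrix()@R
    robot.goto(O+s*X+[0,0,z],Rt); robot.dwell(.15)
    T=toolT(); im,d=robot.grab_frame("wrist"); np.savez(f"v{k}.npz",im=im,d=d,T=T)
    i=robot.camera_info("wrist"); C=T@i["T_tool_cam"]; f=200/np.tan(np.radians(i["vfov"]/2))
    c=C[:3,:3].T@(O+.035*X+[0,0,.0255]-C[:3,3]); r=np.arctan2(np.hypot(c[0],c[1]),c[2])*f; u=c[:2]/np.hypot(c[0],c[1])*r+[i["cx"],i["cy"]]
    x0,y0=int(u[0])-50,max(0,int(u[1])-65); print(k,u,x0,y0,T[:3,2])
    V.append(cv2.resize(im[y0:y0+140,x0:x0+100],None,fx=4,fy=4,interpolation=cv2.INTER_CUBIC))
cv2.imwrite("pics/v.png",np.hstack(V)[:,:,::-1]); print(robot.read_t(),robot.read_force())
E
```

```text
0 [318.70178416 162.95161669] 268 97 [-1.26001196e-03 -5.09439856e-04 -9.99999076e-01]Traceback (most recent call last):
  File "<stdin>", line 9, in <module>
rig.Unreachable: the arm cannot take that pose within its joint ranges
```

```bash
python3 - <<'E'
from h import *
im=np.load("v0.npz")["im"]; cv2.imwrite("pics/v.png",cv2.resize(im[90:230,250:390],None,fx=4.2,fy=4.2,interpolation=cv2.INTER_CUBIC)[:,:,::-1])
E
```

```text
(no output)
```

View pics/v.png

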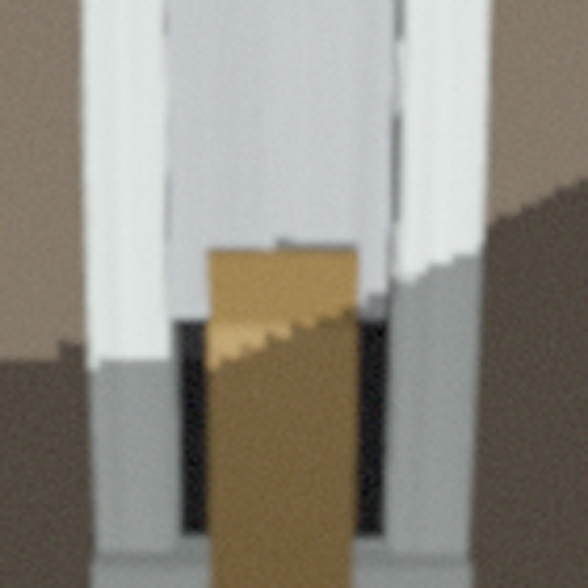

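The crop shows the nose at crop row 320, exactly at the spring's bend, with the slot ahead clear to the stop at row 535. The coupon lies slightly toward the left (-y) wall. Next I quantify that from the images.

```bash
python3 - <<'E'
from h import *
w=np.load("v0.npz"); im,d,T=w["im"],w["d"],w["T"]; g=im[:,:,1].astype(float)
Yv=R[:,1]
def P(u,v,z): q=plane("wrist",[u,v],z,T)[0]-O; return (q@X*1e3).round(1),(q@Yv*1e3).round(1)
print("front",P(295,166.2,.0255),P(338,166.2,.0255),"tip",P(318,149,.031),"tip+2",P(318,149,.033),"stop",P(295,217.4,.024))
i=robot.camera_info("wrist"); C=T@i["T_tool_cam"]
for u in (300,318,330):
  L=[]
  for v in range(130,226,6):
    o,r=rays("wrist",[u,v],T); q=o+r[0]*d[v,u]/(r[0]@C[:3,2])-O; L.append(((q@X*1e3).round(0),(q[2]*1e3).round(1)))
  print(u,[tuple(map(float,a)) for a in L])
for v in (100,130,155):  # edges across
  print(v,"g",g[v,262:375].astype(int).tolist())
print(robot.read_position(),robot.read_t())
E
```

```text
front (np.float64(37.2), np.float64(-16.2)) (np.float64(37.2), np.float64(13.1)) tip (np.float64(24.6), np.float64(-0.4)) tip+2 (np.float64(24.3), np.float64(-0.4)) stop (np.float64(75.1), np.float64(-17.1))
300 [(13.0, 25.2), (17.0, 25.7), (21.0, 24.1), (25.0, 24.7), (28.0, 31.2), (32.0, 29.7), (37.0, 27.2), (41.0, 27.4), (45.0, 28.0), (49.0, 27.2), (53.0, 28.7), (57.0, 28.8), (62.0, 28.4), (66.0, 29.8), (70.0, 29.9), (74.0, 30.6)]
318 [(13.0, 24.6), (17.0, 24.1), (21.0, 25.0), (25.0, 24.8), (28.0, 32.4), (32.0, 29.5), (37.0, 27.6), (41.0, 26.6), (45.0, 27.7), (49.0, 27.2), (53.0, 28.0), (58.0, 28.2), (61.0, 29.7), (66.0, 29.1), (70.0, 30.6), (74.0, 31.1)]
330 [(13.0, 24.9), (17.0, 24.3), (21.0, 24.6), (25.0, 24.4), (28.0, 32.6), (32.0, 29.8), (37.0, 26.3), (41.0, 26.4), (45.0, 27.0), (49.0, 27.6), (53.0, 29.3), (58.0, 28.2), (62.0, 28.2), (66.0, 29.8), (70.0, 30.6), (74.0, 30.4)]
100 g [120, 118, 121, 118, 121, 117, 123, 165, 207, 223, 227, 227, 226, 223, 226, 226, 230, 229, 227, 226, 226, 227, 227, 227, 226, 223, 216, 204, 200, 202, 198, 201, 199, 200, 197, 200, 199, 199, 200, 198
[... 843 characters left out ...]
 231, 229, 227, 229, 228, 227, 227, 223, 209, 182, 141, 123, 121, 118, 119, 121, 120, 117, 121]
155 g [123, 122, 123, 119, 122, 120, 123, 129, 171, 212, 226, 226, 226, 224, 224, 224, 225, 229, 228, 229, 228, 227, 227, 227, 226, 224, 216, 203, 198, 198, 199, 200, 198, 197, 197, 194, 183, 161, 143, 135, 133, 133, 133, 132, 136, 135, 135, 132, 135, 133, 130, 136, 132, 132, 133, 131, 136, 134, 134, 128, 133, 134, 134, 133, 134, 134, 135, 136, 135, 130, 133, 138, 141, 165, 188, 197, 197, 200, 201, 186, 161, 162, 180, 193, 204, 207, 202, 188, 174, 164, 149, 148, 152, 152, 149, 149, 149, 149, 148, 147, 147, 136, 116, 88, 73, 70, 73, 70, 70, 70, 70, 73, 76]
[0.63265068 0.12433588 0.07486334] 23.6833
```

Depth shows the spring already raised 3 mm onto the coupon: nose at about x 38, just past the heel, slot ahead clear. What remains is that the tool dragged the coupon against the -y wall. I'll press again 20 mm behind its middle, ease it to mid-slot and push with strong lateral nulling.

```bash
cat > push4.py <<'E'
from h import *
import sys
s0,FZ,n,fxmax=map(float,sys.argv[1:5])
Yv=R[:,1]; f0=np.load("st.npz")["f0"]; y=0.; s=s0; z=.0265
p=robot.read_position()
if p[2]>.04:
    robot.servo_line(O+s*X+[0,0,.075],ori=R,speed=.3); robot.servo_line(O+s*X+[0,0,.027],speed=.12)
    f=robot.read_force()-f0; f0=f0 if abs(f[2])>1.5 else robot.read_force()
    while True:
        robot.servo_line(O+s*X+[0,0,z],speed=.03); f=robot.read_force()-f0
        if f[2]>FZ-4 or z<.0215: break
        z-=.0005
    print("pressed",z,f.round(1)); y=.0012
else: s,y,z=(float(np.load("st.npz")[k]) for k in "syz"); f=robot.read_force()-f0
last=(robot.read_position()-O)@X; sg=1; dith=0
for k in range(int(n)):
    s+=.0015; z+=np.clip((f[2]-FZ)/13e3,-.0006,.0006); y=np.clip(y+np.clip((f@Yv)/6e3,-.001,.001),-.006,.006)
    robot.servo_line(O+s*X+(y+dith)*Yv+[0,0,z],ori=R,speed=.03)
    f=robot.read_force()-f0; p=robot.read_position()-O; px=p@X
    print(round(s*1e3,1),"p",round(px*1e3,1),round(p@Yv*1e3,1),"yz",round((y+dith)*1e3,1),round(z*1e3,2),"F",(f@X).round(1),(f@Yv).round(1),f[2].round(1))
    if px>.011 or f@X<-fxmax: break
    dith=0
    if px-last<.0004 and k>4: sg=-sg; dith=.0012*sg
    last=px
np.savez("st.npz",z=z,f0=f0,s=s,y=y); print("t",robot.read_t(),"M",robot.read_ft_torque().round(2))
E
python3 push4.py -0.031 22 16 25
```

```text
pressed 0.023999999999999997 [-8.6 -0.8 20.3]
-29.5 p -30.8 0.1 yz 1.2 23.87 F -11.4 -3.6 27.3
-28.0 p -30.6 -0.1 yz 0.6 24.28 F -16.8 2.7 28.4
-26.5 p -30.5 -0.1 yz 1.0 24.77 F -19.5 2.9 29.0
-25.0 p -30.5 -0.1 yz 1.5 25.31 F -23.0 2.0 28.4
-23.5 p -27.8 0.2 yz 1.9 25.8 F -14.9 -1.2 18.6
-22.0 p -27.7 0.1 yz 1.7 25.54 F -23.4 3.4 26.7
-20.5 p -20.3 1.2 yz 1.0 25.9 F -0.1 0.7 -0.6
-19.0 p -20.0 1.4 yz 2.3 25.3 F -7.1 -3.4 12.8
-17.5 p -19.9 1.4 yz 3.0 24.7 F -14.2 -2.5 25.4
-16.0 p -17.9 -0.1 yz 0.2 24.96 F -14.0 3.2 20.7
-14.5 p -17.9 -0.0 yz 1.9 24.86 F -16.9 -3.6 27.9
-13.0 p -17.9 -0.1 yz 2.5 25.31 F -20.1 -4.0 27.6
-11.5 p -11.1 -0.6 yz -0.6 25.74 F -3.0 1.1 4.6
-10.0 p -11.1 -0.5 yz 0.8 25.14 F -7.3 -3.8 16.4
-8.5 p -11.0 -0.5 yz 1.4 24.71 F -14.3 -4.8 27.2
-7.0 p -8.5 -2.2 yz -1.8 25.12 F -12.4 0.8 18.6
t 30.2917 M [0.27 4.35 0.04]
```

```bash
cat > rear.py <<'E'
from h import *
im,d=robot.grab_frame("wrist"); T=toolT(); np.savez("w2.npz",im=im,T=T,d=d)
g=im[:,300:340,1].astype(float).mean(1); r=[k for k in range(60,245) if g[k]<62]
P=lambda v,z:((plane("wrist",[319.5,v],z,T)[0]-O)@X*1e3).round(1)
print("wall",P(r[0]-.5,.024),"rear",P(r[-1]+1.,.0255),r[0],r[-1],len(r),"tcp",((robot.read_position()-O)@X*1e3).round(1),robot.read_t())
print(g[r[-1]-2:240].astype(int).tolist())
E
python3 rear.py
```

```text
wall -86.0 rear -64.0 113 154 42 tcp -8.6 30.3417
[48, 49, 60, 89, 131, 168, 187, 192, 193, 193, 193, 193, 193, 193, 193, 193, 192, 191, 189, 187, 185, 182, 176, 172, 169, 166, 163, 160, 154, 149, 147, 143, 138, 134, 131, 129, 128, 126, 121, 118, 118, 119, 119, 118, 118, 118, 118, 118, 118, 118, 118, 118, 118, 118, 118, 118, 118, 118, 118, 118, 118, 118, 118, 118, 118, 118, 119, 118, 118, 118, 118, 118, 118, 118, 118, 118, 119, 118, 119, 118, 118, 118, 117, 111, 101, 94, 95, 94]
```

The finger slipped while the coupon stayed put, nose at the heel. Pressing hard well behind the middle likely rocks the nose up, since the TCP sank 0.35 mm at 68 N. The finger is now just ahead of the coupon's middle, so I press here to keep the nose down, with the advance capped well short of the spring tip.

```bash
cat > push5.py <<'E'
from h import *
import sys
cap,fzmax,n=map(float,sys.argv[1:4])
Yv=R[:,1]; st=np.load("st.npz"); f0=st["f0"]; s,y,z=(float(st[k]) for k in "syz")
f=robot.read_force()-f0; p=robot.read_position()-O; last=p@X
for k in range(int(n)):
    FZ=np.clip(abs(f@X)/.6+6,24,fzmax)
    s=min(s+.0015,cap); z+=np.clip((f[2]-FZ)/13e3,-.0008,.0008); y=np.clip(y+np.clip((f@Yv)/10e3,-.0006,.0006),-.003,.004)
    robot.servo_line(O+s*X+y*Yv+[0,0,z],ori=R,speed=.04)
    f=robot.read_force()-f0; p=robot.read_position()-O; px=p@X
    print(round(s*1e3,1),"p",round(px*1e3,1),round(p@Yv*1e3,1),round(p[2]*1e3,2),"F",(f@X).round(1),(f@Yv).round(1),f[2].round(1))
    if px>.008 or (px-last>.004 and k>1) or np.linalg.norm(f)>90: break
    last=px
np.savez("st.npz",z=z,f0=f0,s=s,y=y)
E
python3 push5.py 0.006 58 9; python3 rear.py
```

```text
-5.5 p -8.5 -2.2 25.65 F -18.0 -2.9 29.2
-4.0 p -8.4 -2.2 25.6 F -26.0 1.2 40.3
-2.5 p -8.3 -2.2 25.54 F -33.3 2.9 51.0
-1.0 p -8.2 -2.3 25.48 F -39.8 4.7 61.2
0.5 p -8.1 -2.3 25.46 F -43.6 5.5 63.0
2.0 p -7.9 -2.3 25.47 F -46.7 3.4 64.3
3.5 p -7.8 -2.3 25.46 F -49.5 4.8 64.5
5.0 p 0.3 -0.6 25.68 F -17.6 -3.9 29.9
wall -85.2 rear -54.5 96 154 59 tcp 1.0 32.3917
[48, 49, 61, 89, 134, 171, 188, 192, 192, 192, 192, 192, 192, 192, 192, 192, 192, 192, 192, 192, 191, 191, 190, 189, 186, 183, 181, 177, 172, 168, 163, 158, 154, 151, 149, 146, 143, 138, 134, 131, 126, 122, 120, 118, 118, 117, 117, 118, 118, 118, 117, 117, 118, 118, 117, 117, 118, 118, 117, 117, 117, 117, 118, 117, 118, 117, 118, 118, 118, 117, 118, 118, 118, 118, 117, 118, 118, 118, 118, 117, 118, 117, 117, 110, 100, 93, 93, 94]
```

Breakthrough: the coupon moved with the finger and its rear is now at about -54. I re-press further back and slide it home.

```bash
cat > fin.py <<'E'
from h import *
import sys
s,FZ,cap,pstop=map(float,sys.argv[1:5])
Yv=R[:,1]; f0=np.load("st.npz")["f0"]
p=robot.read_position(); q=p.copy(); q[2]=.0255; q-=.0005*X; robot.servo_line(q,ori=R,speed=.06)
q[2]=.036; robot.servo_line(q,speed=.1)
robot.servo_line(O+s*X+[0,0,.036],ori=R,speed=.15); robot.servo_line(O+s*X+[0,0,.0265],speed=.08)
z=.0265; y=0.; f=np.zeros(3)
while f[2]<FZ-8 and z>.0205:
    z-=.0007; robot.servo_line(O+s*X+[0,0,z],speed=.04); f=robot.read_force()-f0
print("press",z,f.round(1),robot.read_t())
last=-1;st=0
while True:
    s=min(s+.002,cap); z+=np.clip((f[2]-FZ)/13e3,-.0008,.0008); y=np.clip(y+np.clip((f@Yv)/10e3,-.0006,.0006),-.003,.004)
    robot.servo_line(O+s*X+y*Yv+[0,0,z],ori=R,speed=.05)
    f=robot.read_force()-f0; p=robot.read_position()-O; px=p@X
    print(round(s*1e3,1),"p",round(px*1e3,1),round(p@Yv*1e3,1),"F",(f@X).round(1),(f@Yv).round(1),f[2].round(1))
    st=st+1 if px-last<.0004 else 0; last=px
    if px>pstop or st>=5 or robot.read_t()>38.5 or np.linalg.norm(f)>90: break
np.savez("st.npz",z=z,f0=f0,s=s,y=y)
E
python3 fin.py -0.026 38 0.014 0.0085; python3 rear.py
```

```text
press 0.023000000000000003 [-12.   -0.8  31.2] 34.7417
-24.0 p -25.2 -0.2 F -20.2 3.6 43.3
-22.0 p -24.3 -0.3 F -21.6 1.8 42.2
-20.0 p -22.8 -0.4 F -21.3 1.7 41.3
-18.0 p -21.2 -0.5 F -22.3 1.8 40.0
-16.0 p -19.4 -0.5 F -21.2 0.7 38.8
-14.0 p -17.4 -0.5 F -21.2 -0.1 37.5
-12.0 p -15.5 -0.6 F -21.4 -0.1 37.7
-10.0 p -13.5 -0.6 F -21.5 -1.5 38.3
-8.0 p -11.5 -0.7 F -20.8 0.3 37.9
-6.0 p -9.5 -0.8 F -21.1 -1.3 37.0
-4.0 p -7.4 -0.8 F -20.5 -0.7 38.8
-2.0 p -5.4 -0.9 F -20.8 -0.1 36.6
0.0 p -3.5 -0.9 F -20.5 -0.9 38.3
2.0 p -1.4 -1.0 F -21.4 -0.3 37.7
4.0 p 0.6 -1.0 F -21.2 -1.6 38.0
6.0 p 2.6 -1.1 F -20.7 -1.3 37.2
wall -85.6 rear -27.4 92 201 110 tcp 2.6 38.7917
[24, 24, 35, 62, 90, 103, 108, 113, 116, 117, 117, 117, 117, 117, 117, 116, 117, 117, 117, 117, 118, 117, 117, 117, 117, 117, 117, 117, 116, 117, 117, 117, 117, 117, 117, 116, 110, 100, 93, 93, 93]
```

```bash
python3 - <<'E'
from h import *
Yv=R[:,1]; st=np.load("st.npz"); f0=st["f0"]; s,y,z=(float(st[k]) for k in "syz"); f=robot.read_force()-f0
while robot.read_t()<41.5:
    s=min(s+.002,.0165); z+=np.clip((f[2]-38)/13e3,-.0008,.0008); y=np.clip(y+np.clip((f@Yv)/10e3,-.0006,.0006),-.003,.004)
    robot.servo_line(O+s*X+y*Yv+[0,0,z],ori=R,speed=.06)
    f=robot.read_force()-f0; px=(robot.read_position()-O)@X
    print(round(s*1e3,1),"p",round(px*1e3,1),"F",(f@X).round(1),(f@Yv).round(1),f[2].round(1))
    if px>.0115 or f@X<-30: break
np.savez("st.npz",z=z,f0=f0,s=s,y=y); print(robot.read_t())
E
python3 rear.py
```

```text
8.0 p 4.6 F -20.5 0.3 37.8
10.0 p 5.9 F -23.1 -0.7 40.1
12.0 p 6.1 F -30.7 3.8 45.4
39.5417
wall -85.8 rear -23.9 85 201 117 tcp 6.1 39.5917
[25, 26, 38, 66, 92, 103, 110, 114, 116, 117, 117, 117, 117, 117, 117, 117, 116, 117, 117, 117, 117, 117, 117, 117, 117, 117, 117, 117, 117, 117, 116, 117, 117, 117, 117, 115, 109, 100, 93, 93, 93]
```

Hard stop felt at px 6 (Fx rising sharply, rear at -23.9): home. I ease off the push, lift away and hand in.

```bash
python3 - <<'E'
from h import *
Yv=R[:,1]; y=float(np.load("st.npz")["y"])
robot.servo_line(O+.008*X+y*Yv+[0,0,.0245],ori=R,speed=.06)
p=robot.read_position(); p[2]=.06; robot.servo_line(p,speed=.12)
print(robot.read_force().round(1),robot.read_position().round(4),robot.read_t())
E
python3 rear.py
```

```text
[-0.   0.6  0.2] [0.5615 0.1188 0.0597] 40.2917
wall -86.1 rear -24.5 89 185 97 tcp 5.4 40.3417
[25, 28, 45, 73, 97, 111, 118, 121, 121, 121, 122, 121, 121, 121, 121, 121, 121, 121, 121, 121, 121, 121, 121, 121, 120, 121, 121, 121, 121, 120, 120, 121, 121, 121, 120, 121, 120, 120, 120, 121, 120, 121, 121, 121, 121, 121, 120, 120, 120, 121, 120, 119, 113, 103, 97, 96, 97]
```

```bash
python3 -c "
from rig import robot
print(robot.job_done(), robot.read_t())"
```

```text
the job is handed in; nothing more can be done
the job is handed in; nothing more can be done
```

The coupon was pressed and slid under the spring until the push met a hard stop (rear edge last measured at about -24 mm, -23 mm nominal), and the hand was lifted clear and the job handed in at about 40 s, with no verdict shown; getting past the spring took about 65 N of pressure instead of 15–20 N, and the finger slipped along the coupon once on the way.

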